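One turn on the guide-rail adjuster, then clamp it

TASK

Set the conveyor guide rail over by one turn of its screw: with the fingertips push the hand wheel's upright handle gently round clockwise, as seen from above, through exactly one full turn, so that the handle ends where it began. Then push the clamp lever, just as gently, away from the wheel as far as it goes. It is all pushing, nothing is to be picked up: leave the loose things lying about where they are and finish clear of everything.

Things in the scene. Friction and masses are not known exactly. Their poses are not given: they have to be found in the camera images.
- adjuster: Guide-rail adjuster, bolted down: aluminium plate 200 x 420 x 12 mm (its x, y, z). Origin: centre of the plate's underside, on the bench; at yaw 0 x points away from the robot; z up. Place and yaw (within 0.3 rad) vary. At y +110 mm a grey gearbox carries the flat hand wheel; mid-plate a carriage carries the guide rail (170 mm along x, top 84 mm up); at y -130 mm a block carries the clamp lever.
- wheel_axis (a point): Point on the wheel's upright axis at the top of its hub, 108 mm above the bench; fixed. Aluminium wheel, 150 mm across over the rim, three spokes, rim top 103 mm above the bench.
- handle_top (a point): Centre of the top of the wheel's handle: an upright black round grip 22 mm in diameter, 60 mm from the wheel axis at the outer end of one spoke, reaching from 106 to 166 mm above the bench (a steel collar 26 mm across at its foot, up to 106 mm). It is fixed to the wheel and goes round with it.
- wheel (a joint): Angle of the hand wheel in rad, growing clockwise as seen from above; no stop or detent within two turns; starts anywhere within 3 rad either side of 0. At 0 the handle lies on the adjuster's -x side of the axis. A stiff-running wheel: some 2 N at the handle turns it and it stays where it is left. Each clockwise turn moves the guide rail 10 mm towards the clamp.
- clamp_axis (a point): Point on the clamp lever's upright axis at the top of its hub, 92 mm above the bench; fixed. The hub is 30 mm across.
- clamp_knob (a point): Centre of the top of the clamp lever's end knob: an upright round knob 22 mm in diameter, 75 mm from the clamp axis, reaching from 106 to 138 mm above the bench. A steel arm 12 mm thick rises to it from the hub.
- clamp (a joint): Angle of the clamp lever in rad, from 0 (released: the lever points to the adjuster's -x) to 1.4 (clamped, at its stop: the lever points nearly to the adjuster's -y, away from the wheel), turning anticlockwise as seen from above; starts between 0 and 0.25. Some 1.5 N at the knob moves it and it stays where it is left.
- bearing: Loose brass ring, 32 mm across, 10 mm high, lying on the plate. Origin: centre of its underside.
- dowel: Loose upright steel pin, 14 mm in diameter, 35 mm high, standing on the plate. Origin: centre of its underside.
- sensor: Loose grey block 40 x 28 x 28 mm on the plate. Origin: centre of its underside.
- screwdriver: Loose screwdriver, 190 mm long, lying on the bench on the adjuster's -x side. Its x runs along it.
- wrench: Loose steel wrench, 170 mm long, lying on the bench on the adjuster's +x side. Its x runs along it.
- mug: Loose white mug, 82 mm across, 95 mm high, to the left. Origin: centre of its underside.
- cup: Loose red plastic cup, 72 mm across, 75 mm high, to the right. Origin: centre of its underside.
- carton: Loose cardboard carton 100 x 150 x 80 mm, to the left. Origin: centre of its underside.

How it is judged (in metres and radians):
On the way, in this order (a step that is already met when the one before it is completed fails the run):
1. the wheel has made one clockwise turn, its handle back where it began, with the clamp lever still released (distance of handle_top from where it was at the start of the episode below 0.012 m and value of joint wheel between 3.2 and 9.4 rad and value of joint clamp below 0.6 rad), for 0.2 s.
2. the clamp lever is pushed to its stop (value of joint clamp above 1.25 rad), for 0.2 s.
At the end, for the whole second after the job is handed in: The wheel stands one clockwise turn on from its start, the handle within 12 mm of where it began; the clamp lever is at its stop (within 0.15 rad); both are at rest (distance of handle_top from where it was at the start of the episode below 0.012 m and value of joint wheel between 3.2 and 9.4 rad and value of joint clamp above 1.25 rad and velocity of joint wheel between -0.05 and 0.05 rad/s and velocity of joint clamp between -0.05 and 0.05 rad/s); the robot touches nothing.
It fails at once if a loose thing was shoved, lifted or knocked over (moved more than 30 mm) (distance of any of bearing, dowel, sensor, screwdriver, wrench, mug, cup, carton from where it was at the start of the episode above 0.03 m).
It fails at once if the wheel or lever was squeezed or rammed (more than 50 N between the fingers and the adjuster) (contact force between the fingers and adjuster above 50 N).
It also fails if it takes over 58 s, if anything falls off the work surface, if the arm or the gripper's body presses on something with over 40 N, if the wrist force passes 120 N, or if a joint passes its speed limit or range.

ROBOT

A 6-joint arm with a two-finger parallel gripper is mounted at the origin on the work surface. World frame = base frame: x ahead of the robot, y to its left, z up, the work surface at z = 0. Lengths are in m, angles in degrees, forces in N, time in s.
With the tool pointing down it reaches from about 0.325 to 0.85 m from the base axis. Payload 15.5 kg.
Tool frame: the origin (TCP) lies midway between the tips of the shut fingers; the grasp point (between the pads) lies 19 mm behind it; z points along the fingers, y is the line along which they close (so a half turn about z gives the same grasp; the last joint's range is limited). The gripper opens to 91 mm and grips with 3 to 60 N. Pads are 32 mm wide; open, the fingers measure 118 mm over their backs; the gripper's body (76 mm by 178 mm) begins 60 mm behind the grasp point.
Start: joints at [-70.273, 28.281, 77.091, -0, 74.628, -5.472], TCP at [0.266, -0.566, 0.182] pointing down, gripper open.
Joint ranges: [-166.48, 166.48], [-47.26, 123.95], [12.59, 153.08], [-70.14, 250.14], [6.76, 159.57], [-176.63, 176.63]. Speed limits (degrees/s): [108.29, 108.29, 147.25, 172.46, 172.46, 172.46].

INTERFACE

Orientations are given as a 3x3 rotation matrix whose columns are the frame's x, y, z axes.
In Python, from bench import ctrl gives the robot as it stands. The module is installed in compiled form; this text tells all that it offers. Calls block until the motion is done:
- ctrl.goto(position, orientation): joint-space move of the TCP to a pose.
- ctrl.move_l(position, vel=0.15, ori=None, contact_N=None): straight line of the TCP; ori=None keeps the orientation; vel is the mean speed in m/s. With contact_N (N) it stops when the force on the tool has changed by that much, and returns True; else False.
- ctrl.movej(angles): joint-space move.
- ctrl.command_gripper(opening): opening from 0.0 (shut) to 1.0 (fully open); the grip force is fixed at half the most; returns when the fingers have stopped.
- ctrl.sleep(seconds).
- ctrl.ik(position, orientation): joint angles nearest the present ones, or None.
- ctrl.read_camera(name): name is "scene" or "top" or "wrist"; returns the picture (420x560x3 uint8, blue, green, red); there is no depth.
- ctrl.camera_params(name): a dict with "fx", "fy", "cx", "cy" (pixels), "pose" (4x4, takes a point from camera to world coordinates); the wrist camera has in their place "T_tool_cam" (4x4, takes a point from camera to tool coordinates, whose origin is the TCP and whose axes are the flange's). Camera axes: x right, y up, looking along -z (the intrinsics and any distortion apply to the point x, -y, -z); pixel columns grow to the right and rows downward; lengths in m; the calibration is good to about 2 mm. A picture is of the moment at which its call begins: read the wrist's pose just before it. camera_params takes no time and is no camera call.
A pose or a line that the arm cannot do raises ctrl.MotionError and nothing moves.
- ctrl.sign_off(): hands the job in; it is judged then, once.
Readings, each from a call of its own:
- ctrl.current_t(): time.
- ctrl.current_q(): joint angles.
- ctrl.current_dq(): joint speeds.
- ctrl.current_effort(): joint torques, N m.
- ctrl.current_tool_pos(): TCP position.
- ctrl.current_eef_rot(): TCP orientation.
- ctrl.current_contact_force(): force on the tool from outside, world axes, zero at the start.
- ctrl.current_wrist_torque(): the same for the moment, N m.
- ctrl.current_grip_width(): opening from 0.0 (shut) to 1.0 (fully open).
- ctrl.current_grasp_force(): force on a finger pad.
Only numpy, scipy, OpenCV 4.12 (cv2) and the standard library are available. Lean on these libraries where they do the work, as an engineer would, in place of code of your own. Each camera call takes 0.05 s, during which the arm holds its last target. There are 200 camera calls.

## Working session

There is one attempt and no reset: what is moved stays moved. The work goes in short steps, each a Python script; the robot and the scene stay as the last script left them, time stands still between calls to the robot, and variables do not carry over. Pictures are saved under pics/ and viewed, at most 13 in all, crops included, and the job is handed in when it is done.

```bash
mkdir -p pics; python3 - <<'E'
from bench import ctrl
import cv2,numpy as np
np.set_printoptions(precision=4,suppress=True)
for n in("scene","top"):
    cv2.imwrite(f"pics/{n}0.png",ctrl.read_camera(n)); print(n,ctrl.camera_params(n))
print(ctrl.camera_params("wrist"),ctrl.current_eef_rot(),ctrl.current_t())
E
```

```text
scene {'fx': 466.9405439804527, 'fy': 466.9405439804527, 'cx': 278.3840737590371, 'cy': 214.15951079376168, 'pose': array([[ 0.3437, -0.6382,  0.6889,  1.4645],
       [ 0.939 ,  0.2244, -0.2606, -0.3227],
       [ 0.0117,  0.7365,  0.6764,  1.0353],
       [ 0.    ,  0.    ,  0.    ,  1.    ]])}
top {'fx': 531.3941480487101, 'fy': 531.3941480487101, 'cx': 282.47778643809954, 'cy': 209.45132678994753, 'pose': array([[-0.0309,  0.9782, -0.2055,  0.2121],
       [-0.9995, -0.0312,  0.0017,  0.0022],
       [-0.0048,  0.2054,  0.9787,  1.7314],
       [ 0.    ,  0.    ,  0.    ,  1.    ]])}
{'fx': 321.57509647961797, 'fy': 321.57509647961797, 'cx': 277.81750106605676, 'cy': 214.57696909780284, 'T_tool_cam': array([[ 0.0001,  0.9658,  0.2592,  0.0721],
       [ 1.    , -0.    , -0.0001, -0.0003],
       [-0.0001,  0.2592, -0.9658, -0.2022],
       [ 0.    ,  0.    ,  0.    ,  1.    ]])} [[ 0.9048  0.4258 -0.0004]
 [ 0.4258 -0.9048  0.001 ]
 [ 0.0001 -0.0011 -1.    ]] 0.1
```

View pics/scene0.png

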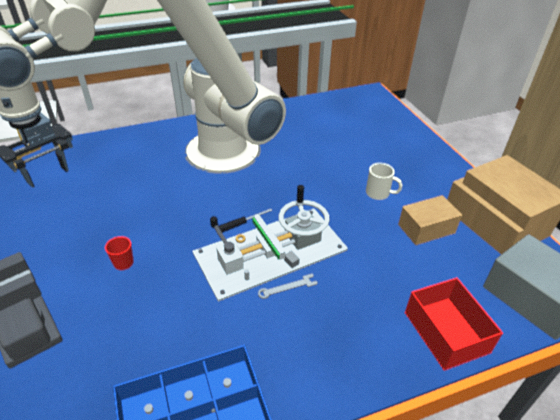

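View pics/top0.png

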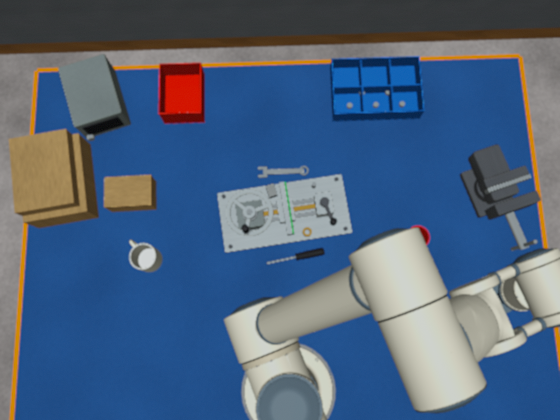

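The scene picture shows the adjuster with its handle top near (300,187) and clamp knob near (214,221). In the top picture the wheel is at about (249,212), its handle at (245,230), the clamp hub at (322,202) and the knob at (333,221). Next I'll fit the plate and enlarge both views.

```bash
cat > h.py <<'E'
import cv2,numpy as np
from bench import ctrl
np.set_printoptions(precision=4,suppress=True)
def ray(n,uv,P=None,tool=None):
    p=ctrl.camera_params(n); T=p["pose"] if "pose" in p else tool@p["T_tool_cam"]
    d=T[:3,:3]@np.array([(uv[0]-p["cx"])/p["fx"],-(uv[1]-p["cy"])/p["fy"],-1]); return T[:3,3],d
def onz(n,uv,z,tool=None):
    o,d=ray(n,uv,tool=tool); return o+d*(z-o[2])/d[2]
def tri(rs):
    A=0;b=0
    for o,d in rs:
        d=d/np.linalg.norm(d); M=np.eye(3)-np.outer(d,d); A=A+M; b=b+M@o
    x=np.linalg.solve(A,b); return x,[np.linalg.norm(np.cross(x-o,d/np.linalg.norm(d))) for o,d in rs]
def tool():
    T=np.eye(4); T[:3,:3]=ctrl.current_eef_rot(); T[:3,3]=ctrl.current_tool_pos(); return T
E
python3 - <<'E'
from h import *
a=cv2.imread("pics/top0.png"); s=cv2.imread("pics/scene0.png")
hsv=cv2.cvtColor(a,cv2.COLOR_BGR2HSV)
m=((hsv[...,1]<70)&(hsv[...,2]>110)).astype(np.uint8)*255
r=np.zeros_like(m); r[165:258,205:365]=255; m&=r
m=cv2.morphologyEx(m,cv2.MORPH_CLOSE,np.ones((9,9)))
c=max(cv2.findContours(m,0,1)[0],key=cv2.contourArea)
W=np.array([onz("top",p,0.012)[:2] for p in c[:,0]],np.float32)
print(cv2.minAreaRect(W),cv2.contourArea(c)); print(cv2.boxPoints(cv2.minAreaRect(W)))
A=cv2.resize(a[165:260,210:360],None,fx=5.2,fy=5.2,interpolation=2)[:,:780]
S=cv2.resize(s[175:300,185:355],None,fx=4.5,fy=4.5,interpolation=2)
cv2.imwrite("pics/topz.png",A); cv2.imwrite("pics/scz.png",S)
E
```

```text
((0.5957896709442139, -0.0004568547010421753), (0.26904168725013733, 0.42153269052505493), 7.166225910186768) 8206.5
[[ 0.436   0.1919]
 [ 0.4886 -0.2264]
 [ 0.7556 -0.1928]
 [ 0.703   0.2254]]
```

View pics/topz.png

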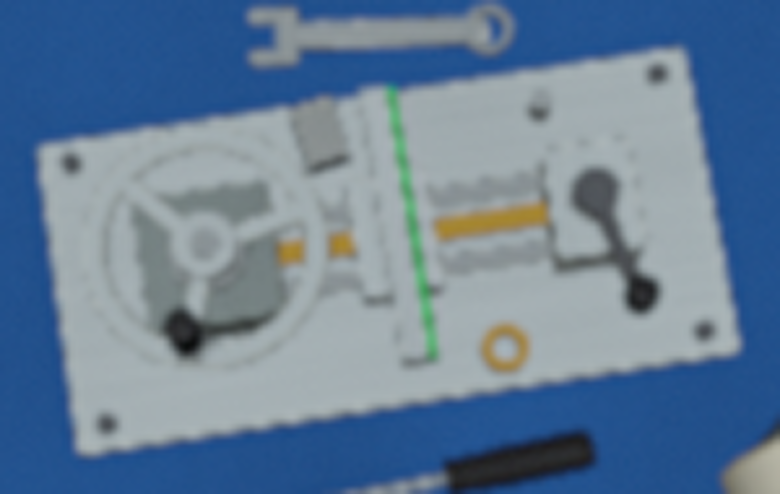

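View pics/scz.png

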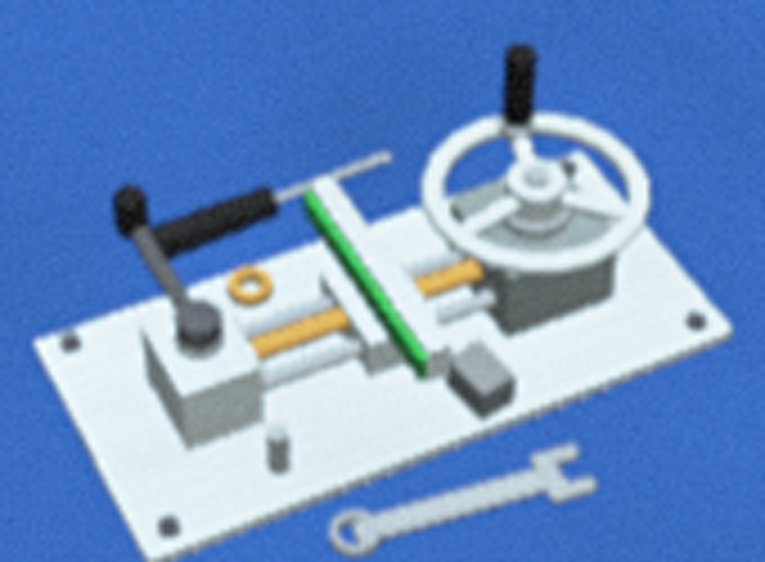

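The top crop shows the wheel hub at (205,241), handle top at (183,332), clamp hub at (596,192) and knob at (641,293). In the scene crop the same points are at (536,178), (520,48), (200,318) and (128,190). I'll triangulate these and check them against the plate geometry.

```bash
python3 - <<'E'
from h import *
t=lambda x,y:(210+x/5.2-.4,165+y/5.2-.4); s=lambda x,y:(185+x/4.5-.4,175+y/4.5-.4)
C=np.array([onz("top",t(*p),.012) for p in[(38,147),(688,47),(742,353),(80,455)]])
print(C, C.mean(0)); c=C.mean(0)
y=(C[0]+C[3]-C[1]-C[2]);y/=np.linalg.norm(y); x=np.array([y[1],-y[0],0])
print("yaw",np.arctan2(x[1],x[0]),"sizes",np.linalg.norm(C[0]-C[1]),np.linalg.norm(C[0]-C[3]))
print("pred wheel",c+.11*y,"clamp",c-.13*y)
for n,a,b,z in[("wheel",(205,241),(536,178),.108),("handle",(183,330),(520,48),.166),("clamp",(596,192),(200,310),.092),("knob",(641,291),(128,190),.138)]:
    print(n,tri([ray("top",t(*a)),ray("scene",s(*b))]),onz("top",t(*a),z),onz("scene",s(*b),z))
# J6 feasibility
ctrlR=lambda p:np.array([[np.cos(p),np.sin(p),0],[np.sin(p),-np.cos(p),0],[0,0,-1]])
for p in np.radians(np.arange(-180,181,30)):
    q=ctrl.ik((c+.11*y)[:2].tolist()+[.2],ctrlR(p)); print(round(np.degrees(p)),q)
E
```

```text
[[ 0.6365  0.2158  0.012 ]
 [ 0.6894 -0.2036  0.012 ]
 [ 0.4889 -0.2268  0.012 ]
 [ 0.4374  0.1906  0.012 ]] [ 0.5631 -0.006   0.012 ]
yaw 0.12401865294868594 sizes 0.42270187997844433 0.2006758986697034
pred wheel [0.5495 0.1031 0.012 ] clamp [ 0.5791 -0.135   0.012 ]
wheel (array([0.5502, 0.103 , 0.1135]), [np.float64(0.0006736646504545734), np.float64(0.0006736646504545091)]) [0.5516 0.1039 0.108 ] [0.5447 0.1048 0.108 ]
handle (array([0.4869, 0.1138, 0.1705]), [np.float64(0.00022914745457596364), np.float64(0.00022914745457585235)]) [0.4876 0.1139 0.166 ] [0.4819 0.1163 0.166 ]
clamp (array([ 0.5767, -0.1323,  0.0974]), [np.float64(0.00046644229838654916), np.float64(0.0004664422983865101)]) [ 0.5778 -0.1332  0.092 ] [ 0.5716 -0.1308  0.092 ]
knob (array([ 0.5059, -0.154 ,  0.1432]), [np.float64(0.0015141196455675464), np.float64(0.0015141196455675538)]) [ 0.5072 -0.153   0.138 ] [ 0.4999 -0.1545  0.138 ]
-180 [  4.5125  21.9463  85.132   -0.      72.9218 -85.4875]
-150 [   4.5125   21.9463   85.132    -0.       72.9218 -115.4875]
-120 [   4.5125   21.9463   85.132    -0.       72.9218 -145.4875]
-90 [   4.5125   21.9463   85.132    -0.       72.9218 -175.4875]
-60 [  4.5125  21.9463  85.132   -0.      72.9218 154.5125]
-30 [  4.5125  21.9463  85.132   -0.      72.9218 124.5125]
0 [ 4.5125 21.9463 85.132  -0.     72.9218 94.5125]
30 [ 4.5125 21.9463 85.132  -0.     72.9218 64.5125]
60 [ 4.5125 21.9463 85.132  -0.     72.9218 34.5125]
90 [ 4.5125 21.9463 85.132  -0.     72.9218  4.5125]
120 [  4.5125  21.9463  85.132   -0.      72.9218 -25.4875]
150 [  4.5125  21.9463  85.132   -0.      72.9218 -55.4875]
180 [  4.5125  21.9463  85.132   -0.      72.9218 -85.4875]
```

Fits agree to about 2 mm: the radius measures 63 mm against 60, and each point is about 5 mm high. Now I'll shut the fingers, hover behind the handle and feel for contact.

```bash
cat >> h.py <<'E'
AX=np.array([.5500,.1035]); PHI0=np.radians(170.5); R=.060
def ori(p): return np.array([[np.cos(p),np.sin(p),0],[np.sin(p),-np.cos(p),0],[0,0,-1]])
def pose(phi,d,z):   # TCP a distance d behind the handle centre (clockwise travel)
    return np.r_[AX+R*np.array([np.cos(phi),np.sin(phi)])-d*np.array([np.sin(phi),-np.cos(phi)]),z]
E
python3 - <<'E'
from h import *
ctrl.command_gripper(0.0)
p=ctrl.current_tool_pos(); p[2]=.30; ctrl.move_l(p,vel=.2)
ctrl.goto(pose(PHI0,.045,.26),ori(PHI0))
T=tool(); im=ctrl.read_camera("wrist"); cv2.imwrite("pics/w1.png",im); np.save("T1.npy",T)
ctrl.move_l(pose(PHI0,.045,.122),vel=.12)
f0=ctrl.current_contact_force()
r=ctrl.move_l(pose(PHI0,.018,.122),vel=.015,contact_N=1.0)
q=ctrl.current_tool_pos(); t=np.array([np.sin(PHI0),-np.cos(PHI0)])
print(r,q,"d",(pose(PHI0,0,0)[:2]-q[:2])@t,f0,ctrl.current_contact_force(),ctrl.current_t())
cv2.imwrite("pics/s1.png",cv2.resize(ctrl.read_camera("scene")[130:300,170:370],None,fx=3.5,fy=3.5))
for n in[(0,)]:
    for lab,uvz in[]:pass
E
```

```text
True [0.4876 0.0954 0.1218] d 0.01824942270366267 [-0.0361  0.0537  0.7241] [-0.2346 -0.4008 -0.1564] 7.7
```

View pics/w1.png

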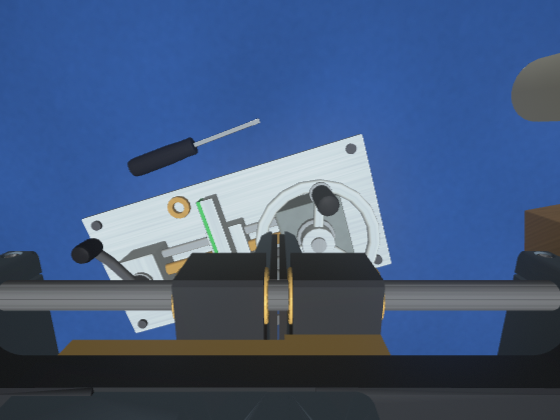

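View pics/s1.png

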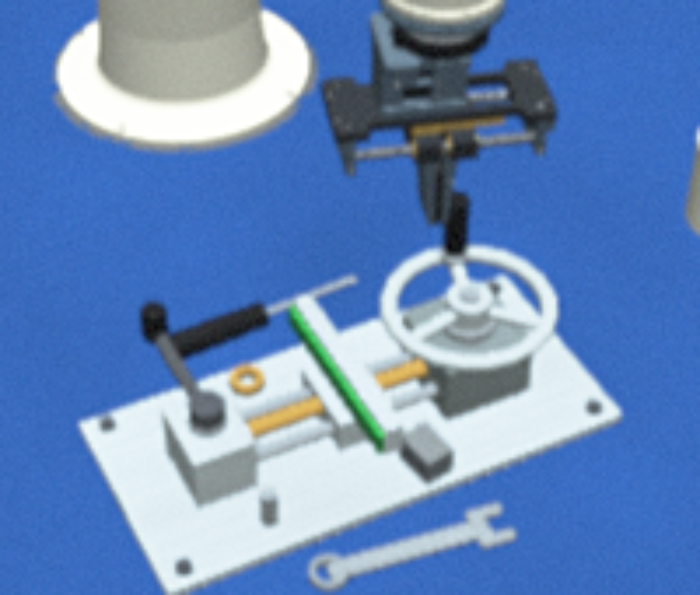

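The wrist picture shows the handle top at about (329,203), clear of the fingers. The scene crop shows the fingertips at (437,215), right beside the handle at (456,220). The force change could be settling noise, so I'll creep forward to confirm it.

```bash
python3 - <<'E'
from h import *
T=np.load("T1.npy"); print("handle wrist",onz("wrist",(327,202),.166,tool=T))
t=np.array([np.sin(PHI0),-np.cos(PHI0),0])
ctrl.sleep(.3); print(ctrl.current_contact_force()@t)
ctrl.move_l(ctrl.current_tool_pos()-.004*t,vel=.02); ctrl.sleep(.3); print("back",ctrl.current_contact_force()@t)
p=ctrl.current_tool_pos()
for k in range(1,9):
    ctrl.move_l(p+.001*k*t,vel=.01); ctrl.sleep(.15)
    q=ctrl.current_tool_pos(); f=ctrl.current_contact_force()@t; print((pose(PHI0,0,0)-q)@t,f)
    if f<-1.6:break
print(q,ctrl.current_t())
E
```

```text
handle wrist [0.4848 0.1151 0.166 ]
-0.6044206421829309
back -0.16451723866572565
0.0211793823435118 0.04434522261833967
0.02018462742058426 -0.1504807593726873
0.019177261816724866 -0.23952078057956405
0.01821559904616527 -1.1737707436845413
0.017189222918830172 -1.5705255076786473
0.016177285599153636 -2.1365795536982533
[0.4877 0.0975 0.1216] 11.1
```

Contact is at d ≈ 18.8 mm, with a turning force of about 2 N, as expected. Pushing the first half turn now.

```bash
cat >> h.py <<'E'
D=.0187
def push(a0,a1,flip,step=12,vel=.05):
    n=int(np.ceil(abs(a1-a0)/step)); out=[]
    for a in np.radians(np.linspace(a0,a1,n+1)[1:]):
        ctrl.move_l(pose(PHI0-a,D,.122),vel=vel,ori=ori(PHI0-a+(np.pi if flip else 0)))
        f=ctrl.current_contact_force(); t=np.array([np.sin(PHI0-a),-np.cos(PHI0-a),0]); r=np.array([-t[1],t[0],0])
        out.append((round(np.degrees(a)),round(f@t,1),round(f@r,1)))
        if np.linalg.norm(f)>12: print("STOP");break
    print(out,ctrl.current_t())
E
python3 - <<'E'
from h import *
push(0,60,0); push(60,184,0)
cv2.imwrite("pics/t2.png",cv2.resize(ctrl.read_camera("scene")[130:300,170:370],None,fx=3.5,fy=3.5))
E
```

```text
[(12, np.float64(0.1), np.float64(-0.1)), (24, np.float64(-0.0), np.float64(-0.6)), (36, np.float64(-0.2), np.float64(-0.6)), (48, np.float64(-0.3), np.float64(-0.4)), (60, np.float64(-0.6), np.float64(-0.1))] 13.125
[(71, np.float64(-0.2), np.float64(0.4)), (83, np.float64(-0.4), np.float64(0.2)), (94, np.float64(-0.8), np.float64(-0.3)), (105, np.float64(-0.0), np.float64(0.8)), (116, np.float64(0.7), np.float64(0.1)), (128, np.float64(-0.3), np.float64(0.5)), (139, np.float64(-0.5), np.float64(0.7)), (150, np.float64(-0.9), np.float64(0.1)), (161, np.float64(-0.9), np.float64(0.4)), (173, np.float64(-0.3), np.float64(0.3)), (184, np.float64(0.2), np.float64(0.3))] 17.525
```

View pics/t2.png

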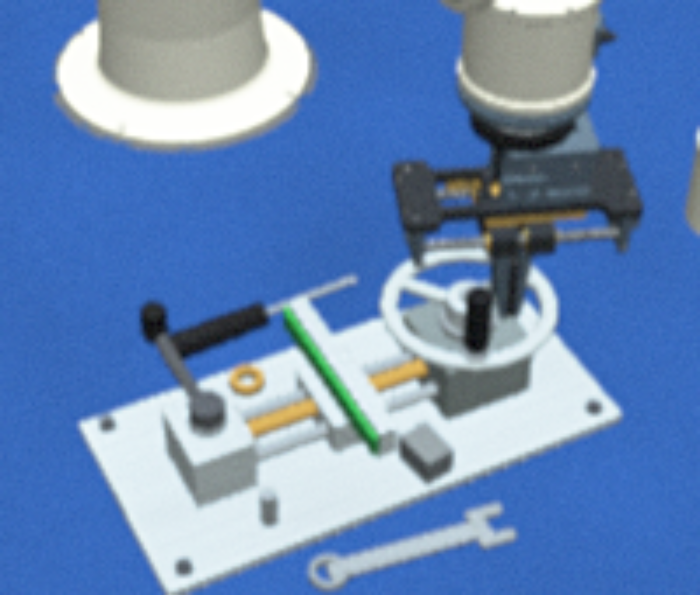

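The half turn is done: the handle now stands on the +x side at crop (478,310), with the tips just behind it at (510,300). I'll flip the tool and push the second half, slowing down at the end.

```bash
python3 - <<'E'
from h import *
a=PHI0-np.radians(184); p=pose(a,.027,.122); ctrl.move_l(p,vel=.05)
p[2]=.19; ctrl.move_l(p,vel=.15); ctrl.goto(p,ori(a+np.pi)); p[2]=.122; ctrl.move_l(p,vel=.12)
push(184,310,1); push(310,345,1,7,.02); push(345,357,1,4,.01); ctrl.sleep(.2)
t=np.array([np.sin(PHI0),-np.cos(PHI0),0]); print(ctrl.current_contact_force()@t)
im=ctrl.read_camera("scene"); cv2.imwrite("pics/s3.png",im)
a0=cv2.imread("pics/scene0.png")
# handle-top shift: template match of the handle (dark) in the scene camera
x,y=300,187
tp=a0[180:206,293:308]; m=cv2.matchTemplate(im[170:216,270:330],tp,cv2.TM_CCOEFF_NORMED)
_,v,_,l=cv2.minMaxLoc(m); print("shift px",l[0]+270-293,l[1]+170-180,v)
cv2.imwrite("pics/c3.png",np.hstack([cv2.resize(i[165:245,260:340],(390,390),interpolation=2) for i in(a0,im)]))
E
```

```text
[(195, np.float64(0.3), np.float64(-0.1)), (207, np.float64(0.5), np.float64(0.1)), (218, np.float64(-0.3), np.float64(-0.7)), (230, np.float64(0.6), np.float64(-1.1)), (241, np.float64(-1.6), np.float64(0.4)), (253, np.float64(-0.9), np.float64(0.1)), (264, np.float64(0.1), np.float64(-0.4)), (276, np.float64(-0.8), np.float64(0.6)), (287, np.float64(0.2), np.float64(0.5)), (299, np.float64(-0.4), np.float64(-0.4)), (310, np.float64(-0.5), np.float64(-0.2))] 26.5333
[(317, np.float64(-0.5), np.float64(1.2)), (324, np.float64(-0.1), np.float64(0.2)), (331, np.float64(0.6), np.float64(-0.4)), (338, np.float64(-0.3), np.float64(0.4)), (345, np.float64(-0.4), np.float64(2.0))] 29.2
[(349, np.float64(-1.4), np.float64(0.4)), (353, np.float64(-0.8), np.float64(1.1)), (357, np.float64(-1.4), np.float64(1.1))] 30.975
-1.5513470540060412
shift px -1 0 0.8445546627044678
```

View pics/c3.png

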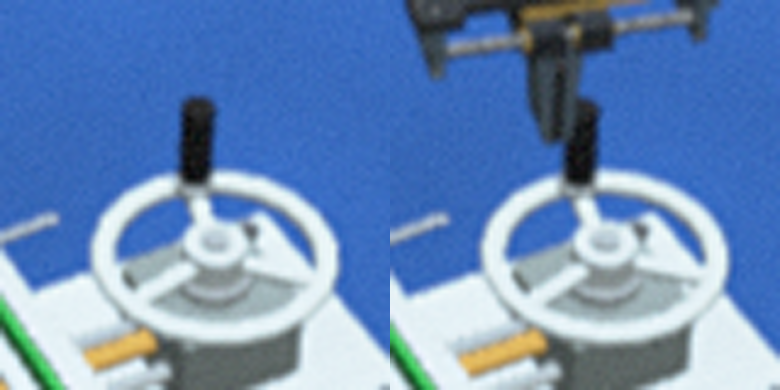

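The handle is about 1 px (≈3 mm) short of its start, which matches the 357° commanded. I'll finish the last 3°, retreat, and then push the clamp lever.

```bash
python3 - <<'E'
from h import *
push(357,360,1,3,.01)
p=pose(PHI0,.035,.122); ctrl.move_l(p,vel=.06); p[2]=.22; ctrl.move_l(p,vel=.15)
C=np.array([.5775,-.1335]); f0=np.radians(195.7)
def cp(f,d,z): return np.r_[C+.075*np.array([np.cos(f),np.sin(f)])-d*np.array([-np.sin(f),np.cos(f)]),z]
ctrl.goto(cp(f0,.04,.22),ori(f0+np.pi))
im=ctrl.read_camera("top"); cv2.imwrite("pics/t4.png",im)
ctrl.move_l(cp(f0,.04,.114),vel=.12)
ctrl.move_l(cp(f0,D,.114),vel=.03)
out=[]
for a in np.radians(np.r_[np.arange(203,259,8),259]):
    ctrl.move_l(cp(a,D,.114),vel=.04,ori=ori(a+np.pi)); f=ctrl.current_contact_force(); out.append(round(np.linalg.norm(f),1))
    if out[-1]>12: print("STOP");break
print(out)
a=np.radians(264); ctrl.move_l(cp(a,D,.114),vel=.015,ori=ori(a+np.pi)); print(ctrl.current_contact_force())
a=np.radians(272); print(ctrl.move_l(cp(a,D,.114),vel=.012,contact_N=6), ctrl.current_contact_force())
q=ctrl.current_tool_pos(); t=np.array([-np.sin(a),np.cos(a),0])
print("touch",q,"ang",np.degrees(np.arctan2(*( (q+D*t)[:2]-C)[::-1])))
ctrl.move_l(q-.025*t,vel=.05); q=ctrl.current_tool_pos(); q[2]=.30; ctrl.move_l(q,vel=.15)
q[:2]=[.35,-.28]; ctrl.move_l(q,vel=.2)
ctrl.sleep(.2); im=ctrl.read_camera("scene"); print(ctrl.current_t())
a0=cv2.imread("pics/scene0.png")
tp=a0[180:206,293:308]; m=cv2.matchTemplate(im[170:216,270:330],tp,cv2.TM_CCOEFF_NORMED)
_,v,_,l=cv2.minMaxLoc(m); print("shift px",l[0]+270-293,l[1]+170-180,v)
cv2.imwrite("pics/c5.png",np.hstack([cv2.resize(i[170:300,185:345],None,fx=2.45,fy=2.45,interpolation=2) for i in(a0,im)]))
E
```

```text
[(360, np.float64(-1.0), np.float64(-0.0))] 31.7
[np.float64(0.9), np.float64(1.5), np.float64(0.3), np.float64(0.6), np.float64(0.7), np.float64(0.7), np.float64(0.9), np.float64(0.8)]
[0.8935 0.5104 0.7235]
False [-0.0628  0.7922  0.5018]
touch [ 0.5614 -0.2091  0.114 ] ang -88.04543423690225
44.1
shift px 0 0 0.9939410090446472
```

View pics/c5.png

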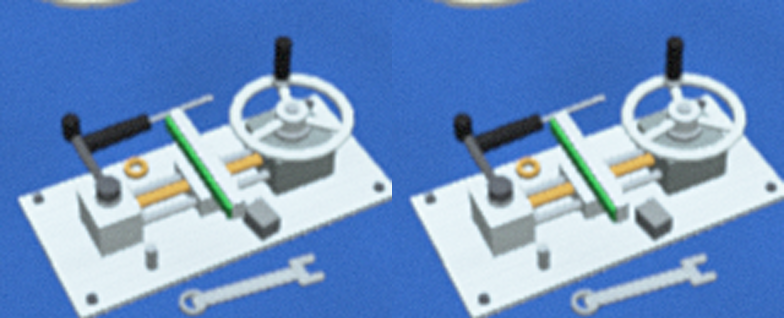

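The wheel is back exactly: the match shows 0 px shift. The clamp lever looks unmoved, with its knob at (70,125) in both halves, so I'll check where the fingers went.

```bash
python3 - <<'E'
from h import *
print(ctrl.current_tool_pos(),ctrl.current_t(),ctrl.current_grip_width())
def proj(n,P):
    p=ctrl.camera_params(n); c=np.linalg.inv(p["pose"])@np.r_[P,1]; return (p["cx"]-p["fx"]*c[0]/c[2],p["cy"]+p["fy"]*c[1]/c[2])
s=ctrl.read_camera("scene").copy(); t=ctrl.read_camera("top").copy()
big=[]
for n,im,(x0,y0) in(("scene",s,(150,150)),("top",t,(270,160))):
    im=cv2.resize(im[y0:y0+130,x0:x0+130],None,fx=3,fy=3,interpolation=2)
    for P,c in(((.5065,-.1535,.138),(0,0,255)),((.500,-.136,.114),(0,255,255)),((.5614,-.2091,.114),(255,0,255)),((.5775,-.1335,.092),(0,255,0))):
        u,v=proj(n,P); cv2.circle(im,(int((u-x0)*3),int((v-y0)*3)),4,c,1)
    big.append(im)
cv2.imwrite("pics/d6.png",np.hstack(big))
E
```

```text
[ 0.3505 -0.2798  0.2999] 44.1 0.008625770226926817
```

View pics/d6.png

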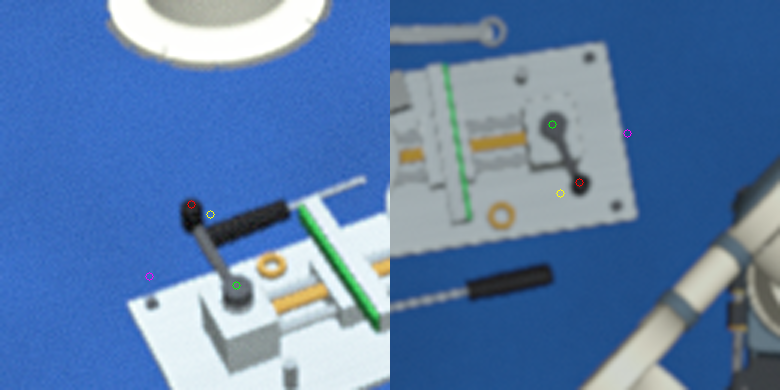

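The measured points (red knob, green hub) sit right on the lever in both views. The fingertips in the earlier crops were about 27 mm below the handle top, roughly z 0.138 against a commanded 0.122. The shut tips therefore end higher than the TCP and passed over the knob, so I'll repeat the push about 18 mm lower with guarded moves.

```bash
python3 - <<'E'
from h import *
C=np.array([.5775,-.1335]); f0=np.radians(195.7); Z=.096
def cp(f,d,z): return np.r_[C+.075*np.array([np.cos(f),np.sin(f)])-d*np.array([-np.sin(f),np.cos(f)]),z]
ctrl.goto(cp(f0,.04,.175),ori(f0+np.pi)); print(ctrl.current_t())
hit=ctrl.move_l(cp(f0,.04,Z),vel=.1,contact_N=10)
if hit:
    print("hit",ctrl.current_tool_pos(),ctrl.current_contact_force()); raise SystemExit
ctrl.move_l(cp(f0,D,Z),vel=.04)
out=[]
for a in np.radians(np.r_[np.arange(203,259,8),259,264]):
    ctrl.move_l(cp(a,D,Z),vel=.05,ori=ori(a+np.pi)); f=ctrl.current_contact_force()
    out.append(round(float(f@[-np.sin(a),np.cos(a),0]),1))
    if np.linalg.norm(f)>12: print("STOP");break
print(out)
a=np.radians(272); t=np.array([-np.sin(a),np.cos(a),0])
print(ctrl.move_l(cp(a,D,Z),vel=.02,contact_N=6), ctrl.current_contact_force())
q=ctrl.current_tool_pos(); print("ang",np.degrees(np.arctan2(*((q+D*t)[:2]-C)[::-1])))
ctrl.move_l(q-.02*t,vel=.07); q=ctrl.current_tool_pos(); q[2]=.21; ctrl.move_l(q,vel=.2)
print(ctrl.current_t())
im=np.hstack([cv2.resize(ctrl.read_camera("scene")[170:300,160:345],None,fx=4,fy=4,interpolation=2)])
cv2.imwrite("pics/c7.png",im)
E
```

```text
45.725
[0.4, -0.2, -0.4, 0.2, 0.4, -0.1, 0.2, 0.3, -0.6]
True [-2.6223 -0.2513  1.9001]
ang -93.02507407128132
52.0833
```

View pics/c7.png

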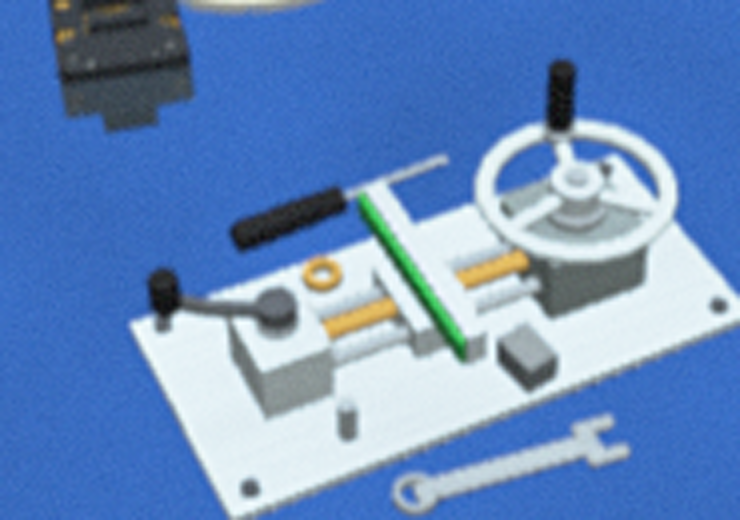

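The lever now points to the adjuster's -y, with its knob at crop (163,275). Contact at the stop came at 267°, as predicted (267.3°). The handle is where it began and the tool is clear, so I'll check the angle and hand in.

```bash
python3 - <<'E'
from h import *
k=onz("scene",(160+163/4-.4,170+275/4-.4),.138); c=onz("scene",(160+278/4-.4,170+301/4-.4),.092)
a=np.degrees(np.arctan2(k[1]-c[1],k[0]-c[0]))%360; print(a,np.radians(a-187.1))
if a>260: print(ctrl.sign_off(),ctrl.current_t())
E
```

```text
265.7737303157766 1.3731156288363802
the job is handed in; nothing more can be done
the job is handed in; nothing more can be done
```

The job is handed in: the wheel made one clockwise turn with its handle back at its start (0 px shift in the camera match), and the lever is at its stop (about 1.37 rad measured). The first lever push passed over the knob without moving it, so I repeated it lower; the arm finished clear at about 52 s, and no verdict was returned.

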